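# Load a flow chip and lift its cassette out of the loading dock

## Task

Take the white flow chip off the blue cold block, seat it fully and squarely in the pocket of the dark cassette in the white loading dock, notched corner to the orange key post, and let go of it. Then pinch the cassette's two orange side catches together, lift the cassette out of the dock and finish while still holding it by the pinched catches: level, still, and at least 10 cm above the bench, with the chip still seated, so that I can look at it through the window underneath. Leave the other things on the bench where they are.

Things in the scene. Friction and masses are not known exactly. Their poses are not given: they have to be found in the camera images.
- chip_centre (a point): Centre (half-way up) of the flow chip: white plastic block 64 x 26 x 14 mm (its x, y, z), dark glass window on top, grey port at its -x end, orange port at its +x end. The +x +y corner has a 6 x 6 mm square notch, full height; the lowest 2 mm are set in by 1.5 mm. It lies flat on the cold block, underside 28 mm above the bench; about 35 g. Grip it across its 26 mm width (its y).
- chip: The same flow chip; origin at the centre of its underside, axes as above.
- cold_block: Blue plate cooler, 104 x 144 x 28 mm (its x, y, z), flat top 28 mm above the bench; loose, 0.42 kg. Origin at the centre of its underside. Cold block and dock stand left and right of each other, either way round.
- dock: Loading dock, fixed. Origin under its centre at bench level. White base plate 128 x 88 mm (x, y), its top 8 mm above the bench; grey rails at y = 26 to 35 mm and -26 to -35, 80 mm long, tops 20 mm above the bench, with an undercut lip (underside at 15 mm); grey end stops at x = 47 to 53 and -47 to -53 mm, 20 mm high. It holds the cassette with 1 mm play sideways; only the catches stop it from lifting.
- cassette: Dark grey cassette, 92 x 50 x 34 mm (its x, y, z), about 0.16 kg with its catches; origin at the centre of its underside, axes as the dock's. It starts seated in the dock, underside 8 mm and deck (top) 42 mm above the bench. The orange catches are on its +y and -y sides, in the middle of its length.
- cassette_under (a point): Centre of the cassette's underside.
- cassette_grip (a point): Half-way between the two catch pads, at mid height, 23 mm above the cassette's underside (31 mm above the bench in the dock). Each ribbed orange pad is 30 mm long (x) and 18 mm high (9 mm below to 9 mm above this point); its face is 30 mm from this point when out (60 mm over both), 25 mm when fully in (50 mm over both). Keep fingertips above the dock's rails, 20 mm over the bench.
- pocket (a point): Centre of the pocket's floor, 27 mm above the cassette's underside, 7 mm below its deck; cassette's axes. Pocket 67.5 x 29.5 mm (x, y), 7 mm deep, its upper 3 mm a 45 degree lead-in, so the seated chip stands 7 mm proud of the deck. An orange key post, 4.75 mm square, 6 mm high, fills the +x +y corner and takes the chip's notch: chip x along pocket x, not turned by half a turn.
- catch_left (a joint): How far the catch on the cassette's +y side is pushed in towards the cassette's middle, m: 0 = out (latched), 0.005 = fully in. Sprung outward, 2 N when out to 4 N fully in. Its nose comes free of the dock's lip at 0.003 to 0.004.
- catch_right (a joint): The same for the catch on the cassette's -y side.
- pipette_blue: Pipette with blue button lying behind the work, 240 mm long; leave alone.
- pcr_plate_b: Sealed well plate, 86 x 128 x 15 mm, to the right of the work; leave alone.
- timer: White bench timer, 66 x 66 x 18 mm, further right; leave alone.
- notebook: Dark blue notebook, 210 x 151 x 16 mm, at the left edge of the bench; leave alone.

How it is judged:
By the outcome, as a careful person would: the job done as asked, in the order asked, and still so for the second after the job is handed in, while the arm keeps its last pose, push and grip.
It also fails if it takes over 48 s, if anything falls off the work surface, if the arm or the gripper's body presses on something with over 40 N, if the wrist force passes 120 N, or if a joint passes its speed limit or range.

## Robot

A 6-joint arm with a two-finger parallel gripper is mounted at the origin on a cart in front of the work surface, level with it; the furniture and walls round the work are solid. World frame = base frame: x ahead of the robot, y to its left, z up, the work surface at z = 0. Lengths are in m, angles in rad, forces in N, time in s.
With the tool pointing down it reaches from about 0.375 to 0.9 m from the base axis. Payload 3.1 kg.
Tool frame: the origin (TCP) lies at the very end of the fingers, on their centre line; the grasp point (between the pads) lies 19 mm behind it (robot.grip_depth is the distance from the TCP to the grasp point, in m); z points along the fingers, y is the direction in which the jaws open and shut (so a half turn about z gives the same grasp; the last joint's range is limited). The gripper opens to 87 mm and grips with 3 to 60 N. Pads are 19 mm wide; open, the fingers measure 117 mm over their backs; the gripper's body (75 mm by 190 mm) begins 51 mm behind the grasp point.
Start: joints at [-1.329, 0.527, 1.433, -0, 1.181, -0.178], TCP at [0.255, -0.57, 0.223] pointing down, gripper open.
Joint ranges: [-3.08, 3.08], [-0.75, 2.2], [0.22, 2.44], [-1.43, 4.57], [0, 2.65], [-2.85, 2.85]. Speed limits (rad/s): [2.79, 2.79, 3.14, 3.14, 3.14, 3.14].

## Interface

Orientations are given as a unit quaternion [x, y, z, w].
In Python, from rig import robot gives the robot as it stands.
- The arm moves only by the tool drive_tool, never from a script. Its argument "series" is a list of rows, each a list of 7 numbers: the shift along the tool's x, y, z in m, then the turn, a rotation vector about the tool's x, y, z in degrees, then the opening, from 0 (shut) to 1 (fully open). A call has 1 to 5 rows; each row shifts and turns the commanded pose from where the row before left it, along the tool's axes as they then stand; what a row does not reach is not made up. A row lasts 1/8 s, in which the tool goes at most 62.5 mm and 10.7 degrees, less where a joint would pass 70% of its speed; a pose out of reach is approached as far as the arm can. A call is refused whole if a number of a shift passes 0.0625 or a number of a turn 10.7, either way. A call with a gripper value outside its range is refused whole. The fingers move at their own pace and stop on an object; "squeeze" is the grip in N (left out, the last holds). Time passes only in rows, so rows that do not move let the fingers close. It gives the time, the measured TCP pose, the force and the opening at its end, in the units of the state.
- robot.get_obs(): the state, without advancing time (a new reading comes with each control period).
- robot.camera(name): name is "side" or "top" or "wrist"; returns (picture, depth): 400x640x3 uint8, blue, green, red; 400x640 float32, m along the optical axis (not along the pixel's ray), 0 where there is no reading.
- robot.camera_model(name): a dict with "fx", "fy", "cx", "cy" (pixels), "R" (3x3) and "t" (3): a world point X has camera coordinates R X + t. Camera axes: x right, y down, z forward; pixel columns grow to the right and rows downward; lengths in m; the calibration is good to about 2 mm. A picture is of the moment at which its call begins: read the wrist's pose just before it. camera_model takes no time and is no camera call; for the wrist camera it gives the pose at the moment of the call.
- robot.hand_in(): hands the job in, once; it reports no verdict.
The state is a dict: "time": time; "q": joint angles; "joint_velocities": joint speeds; "joint_torque": joint torques, N m; "position": TCP position; "tool_rot": TCP orientation; "ft_force": force on the tool from outside, world axes, zero at the start; "moment": the same for the moment, N m; "grip_width": finger opening in m.
Only numpy, scipy, OpenCV 4.12 (cv2) and the standard library are available. Lean on these libraries where they do the work, as an engineer would, in place of code of your own. Each camera call takes 0.05 s, during which the arm holds its last target. There are 200 camera calls.

## Working session

There is one attempt and no reset: what is moved stays moved. The work goes in short steps, Python scripts to look and compute and a tool call to move; the robot and the scene stay as the last step left them, time stands still between calls to the robot, and variables do not carry over. Pictures are saved under pics/ and viewed, about 8 in all and at most 12, crops included, and the job is handed in when it is done.

Besides the shell and the picture viewer there is one more tool, called after ">>>" as name(argument=value, ...) on one line, values as JSON. drive_tool: Moves the arm, as the interface text tells. Its arguments: {"type":"object","properties":{"series":{"type":"array"},"squeeze":{"type":"number"}},"required":["series"]}

```bash
ls; mkdir -p pics; python3 - <<'E'
from rig import robot
import cv2,numpy as np
o=robot.get_obs();print({k:np.round(v,4) for k,v in o.items()})
for n in ("top","side"):
    p,d=robot.camera(n);m=robot.camera_model(n)
    np.savez(f"pics/{n}0.npz",p=p,d=d,**m);cv2.imwrite(f"pics/{n}0.png",p);print(n,m)
E
```

```text
pics
{'time': np.float64(0.0), 'q': array([-1.3285,  0.5285,  1.4339, -0.    ,  1.1813, -0.1785]), 'joint_velocities': array([-0.0004,  0.0019,  0.0005, -0.0001,  0.0023, -0.0002]), 'joint_torque': array([-1.00000e-04, -4.40040e+01, -1.76593e+01,  6.33000e-02,
        5.81000e-02, -2.00000e-04]), 'position': array([ 0.2551, -0.5698,  0.2216]), 'tool_rot': array([ 0.9779,  0.2088, -0.    , -0.0011]), 'ft_force': array([ 0.9019, -0.1929,  1.1577]), 'moment': array([-0.0357, -0.0179,  0.0089]), 'grip_width': np.float64(0.0868)}
top {'fx': 462.02669576848155, 'fy': 462.02669576848155, 'cx': 314.15584083100094, 'cy': 209.82704499647522, 'R': array([[ 0.00200258, -0.99999191, -0.00348953],
       [-0.9946566 , -0.00163169, -0.10322589],
       [ 0.10321936,  0.0036776 , -0.99465182]]), 't': array([-0.06220024,  0.57769234,  1.40911173])}
side {'fx': 442.9658459352849, 'fy': 442.9658459352849, 'cx': 321.3521617329785, 'cy': 199.22073546048358, 'R': array([[ 0.25125915, -0.9678639 , -0.01040744],
       [-0.82626215, -0.2088739 , -0.52312767],
       [ 0.50414254,  0.14003989, -0.85219078]]), 't': array([-0.19601889,  0.51013795,  1.24950487])}
```

View pics/top0.png

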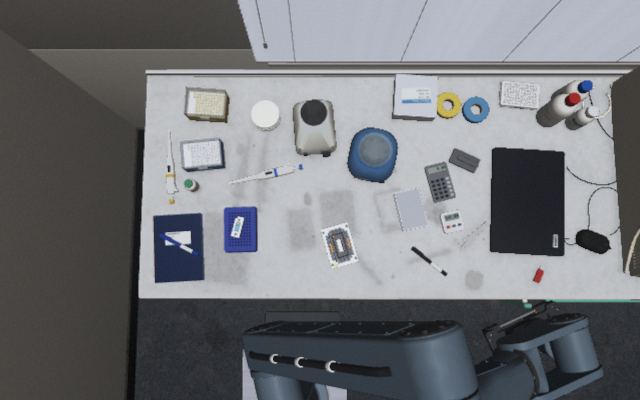

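The top view shows the chip on the blue block at about (237,227) and the dock with the cassette at about (339,245). I'll work out rough positions and enlarge both.

```bash
cat > h.py <<'E'
import numpy as np,cv2
from rig import robot
from scipy.spatial.transform import Rotation as Rn
def ray(m,px,z):
    "pixel(s) -> world at height z"
    px=np.atleast_2d(px).astype(float)
    d=np.c_[(px[:,0]-m['cx'])/m['fx'],(px[:,1]-m['cy'])/m['fy'],np.ones(len(px))]@m['R']
    c=-m['R'].T@m['t']
    return c+d*((z-c[2])/d[:,2])[:,None]
def proj(m,X):
    c=np.atleast_2d(X)@m['R'].T+m['t']
    return np.c_[c[:,0]/c[:,2]*m['fx']+m['cx'],c[:,1]/c[:,2]*m['fy']+m['cy']]
def move(dx_world,yaw_deg=None):
    "world shift -> tool axes"
    o=robot.get_obs();R=Rn.from_quat(o['tool_rot']).as_matrix()
    return R.T@np.asarray(dx_world)
E
python3 - <<'E'
from h import *
m=dict(np.load('pics/top0.npz'))
print(ray(m,[237,227],.042),ray(m,[339,245],.042))
p=m['p'];s=dict(np.load('pics/side0.npz'))
a=cv2.resize(p[195:275,215:375],(800,400),interpolation=cv2.INTER_CUBIC)
cv2.imwrite('pics/topc.png',a)
o=robot.get_obs();R=Rn.from_quat(o['tool_rot']).as_matrix();print(R.round(3))
w=robot.camera_model('wrist');print(w); c=-w['R'].T@w['t'];print('cam in tool',R.T@(c-o['position']),(w['R']@R).round(3))
E
```

```text
[[0.52301125 0.17616279 0.042     ]] [[ 0.46835013 -0.13750689  0.042     ]]
[[ 0.913  0.408 -0.001]
 [ 0.408 -0.913  0.002]
 [ 0.    -0.002 -1.   ]]
{'fx': 332.82041234521387, 'fy': 332.82041234521387, 'cx': 320.50855227995186, 'cy': 205.4071060655421, 'R': array([[ 0.40865025, -0.91268772, -0.00247099],
       [-0.88048342, -0.39494096,  0.26224147],
       [-0.24032046, -0.10498938, -0.96499912]]), 't': array([-0.6240753, -0.031978 ,  0.3911859])}
cam in tool [ 0.0717385   0.00038399 -0.16266468] [[ 0.     1.     0.   ]
 [-0.965  0.    -0.263]
 [-0.263 -0.     0.965]]
```

View pics/topc.png

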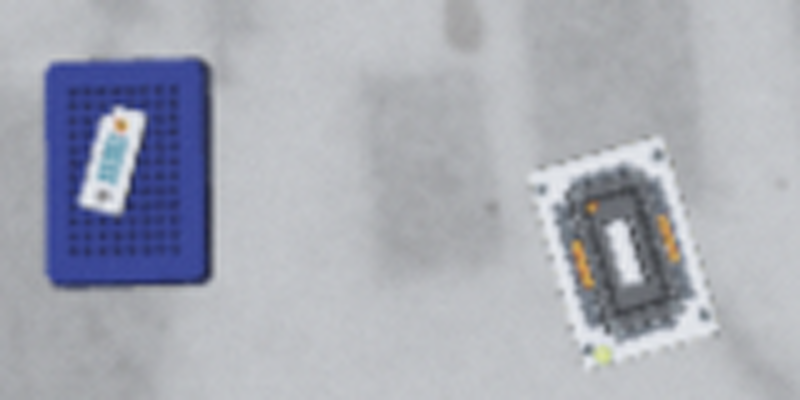

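The chip's orange port and notch are at its far end, with a yaw of about -15°. The key post is at the dock's far-left corner, with a yaw of about +18°. I'll move to a wrist view over the dock first.

>>> drive_tool(series=[[0.046, -0.038, 0, 0, 0, 0, 1], [0.046, -0.038, 0, 0, 0, 0, 1], [0.046, -0.038, 0, 0, 0, 0, 1], [0.046, -0.038, 0, 0, 0, 0, 1], [0.046, -0.038, 0, 0, 0, 0, 1]])

```text
time: 0.72
position: [0.3881, -0.3012, 0.2223]
tool_rot: [0.978, 0.209, 0.0, -0.0]
ft_force: [0.1, -0.0, -0.8]
grip_width: 0.087
```

>>> drive_tool(series=[[0.046, -0.038, 0, 0, 0, 0, 1], [0.046, -0.038, 0, 0, 0, 0, 1], [0.046, -0.038, 0, 0, 0, 6, 1], [0, 0, 0, 0, 0, 0, 1], [0, 0, 0, 0, 0, 0, 1]])

```text
time: 1.35
position: [0.4669, -0.1426, 0.2224]
tool_rot: [0.987, 0.158, -0.0, 0.0]
ft_force: [-0.2, 0.3, 0.3]
grip_width: 0.087
```

```bash
cat >> h.py <<'E'
def snap(name,tag):
    m=robot.camera_model(name);p,d=robot.camera(name)
    cv2.imwrite(f'pics/{tag}.png',p);np.savez(f'pics/{tag}.npz',p=p,d=d,**m);return m,p,d
E
python3 - <<'E'
from h import *
o=robot.get_obs();print(o['time'],o['position'],Rn.from_quat(o['tool_rot']).as_matrix().round(3),abs(o['joint_velocities']).max())
snap('wrist','w1')
E
```

```text
1.35 [ 0.46687918 -0.1426296   0.22236728] [[ 0.95   0.313 -0.001]
 [ 0.313 -0.95  -0.   ]
 [-0.001  0.    -1.   ]] 0.039148618183682336
```

View pics/w1.png

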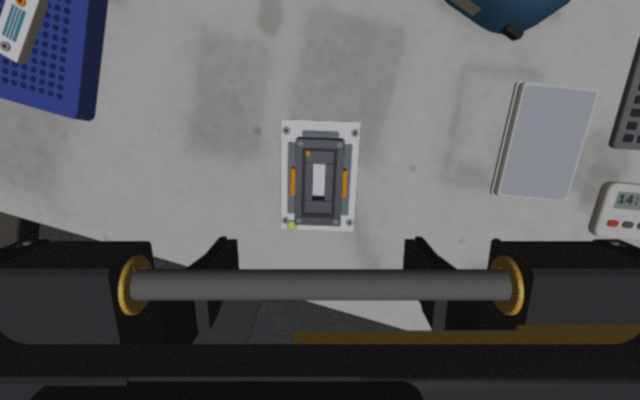

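The wrist picture shows the dock plate at about (281..360, 121..231), with the key post at (308,153) (far left, as expected). I'll go lower for a finer measurement.

>>> drive_tool(series=[[-0.02, 0, 0.05, 0, 0, 0, 1], [-0.01, 0, 0.05, 0, 0, 0, 1], [0, 0, 0, 0, 0, 0, 1], [0, 0, 0, 0, 0, 0, 1]])

```text
time: 1.9
position: [0.4395, -0.1536, 0.1236]
tool_rot: [0.988, 0.156, 0.001, 0.001]
ft_force: [0.0, 0.2, 0.1]
grip_width: 0.0869
```

```bash
python3 - <<'E'
from h import *
o=robot.get_obs();print(o['time'],o['position'],abs(o['joint_velocities']).max())
m,p,d=snap('wrist','w2')
g0=proj(m,[.468,-.1375,.03])[0];print(g0)
u,v=int(g0[0]),int(g0[1])
x0,y0=u-110,max(v-110,0)
cv2.imwrite('pics/w2c.png',cv2.resize(p[y0:y0+200,x0:x0+220],None,fx=3,fy=3,interpolation=cv2.INTER_CUBIC)[:600]);print(x0,y0)
E
```

```text
1.9 [ 0.43954181 -0.15364069  0.12359229] 0.025289847294261474
[311.54514733 168.18695944]
201 58
```

View pics/w2c.png

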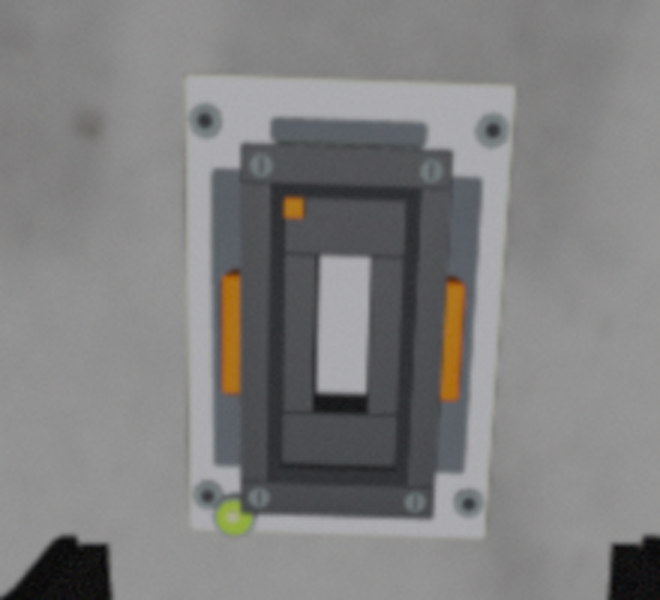

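The dock, cassette and post are clear. In the crop, the plate corners are (187,76), (515,86), (485,538), (191,529) and the deck corners are (241,144), (452,152), (432,518), (241,511). I'll fit the pose.

```bash
cat >> h.py <<'E'
from scipy.optimize import least_squares
def fit(m,px,loc,x0):
    "loc: local xyz (z above bench); pose x,y,yaw"
    loc=np.array(loc,float)
    def w(p):
        c,s=np.cos(p[2]),np.sin(p[2])
        return np.c_[p[0]+c*loc[:,0]-s*loc[:,1],p[1]+s*loc[:,0]+c*loc[:,1],loc[:,2]]
    r=least_squares(lambda p:(proj(m,w(p))-px).ravel(),x0,x_scale=[.01,.01,.1])
    return r.x,r.fun.reshape(-1,2)
def box(a,b,z): return [[a,b,z],[a,-b,z],[-a,-b,z],[-a,b,z]]
E
python3 - <<'E'
from h import *
m=dict(np.load('pics/w2.npz'))
f=lambda c:(np.array(c,float)+.5)/3-.5+[201,58]
P=f([(187,76),(515,86),(485,538),(191,529)]);D=f([(241,144),(452,152),(432,518),(241,511)]);F=f([(285,198),(407,200),(395,468),(281,466)])
for n,px,l in(('plate',P,box(.064,.044,.008)),('deck',D,box(.046,.025,.042)),('floor',F,box(.03375,.01475,.035)),
 ('all',np.r_[P,D,F],box(.064,.044,.008)+box(.046,.025,.042)+box(.03375,.01475,.035))):
    x,r=fit(m,px,l,[.468,-.1375,.3]);print(n,x[:2].round(4),np.degrees(x[2]).round(2),'rms',r.std().round(2),r.round(1).tolist())
E
```

```text
plate [ 0.4683 -0.1403] 16.18 rms 0.9 [[-1.1, -1.0], [1.1, -0.5], [0.5, 1.0], [-0.4, 1.1]]
deck [ 0.4684 -0.1399] 16.11 rms 0.58 [[-0.2, -0.5], [0.4, -0.7], [0.3, 0.6], [-0.5, 1.0]]
floor [ 0.4681 -0.1401] 16.2 rms 0.49 [[0.1, 0.2], [-0.4, 0.8], [-0.1, -0.4], [0.4, -0.8]]
all [ 0.4683 -0.1401] 16.16 rms 0.7 [[-1.4, -1.0], [0.9, -0.5], [0.3, 1.1], [-0.7, 1.1], [-0.2, -0.2], [0.5, -0.5], [0.4, 0.8], [-0.3, 1.2], [0.2, -0.1], [-0.3, 0.6], [-0.1, -0.6], [0.4, -1.1]]
```

All three fits agree: dock at (0.4683, -0.1401), yaw 16.15°. Next is the same view of the chip.

>>> drive_tool(series=[[0.026, -0.0507, 0, 0, 0, 0, 1], [0.026, -0.0507, 0, 0, 0, 0, 1], [0.026, -0.0507, 0, 0, 0, 0, 1], [0.026, -0.0507, 0, 0, 0, 0, 1], [0.026, -0.0507, 0, 0, 0, 0, 1]])

```text
time: 2.58
position: [0.4857, 0.1315, 0.1251]
tool_rot: [0.988, 0.158, 0.003, 0.0]
ft_force: [0.9, -0.1, 0.2]
grip_width: 0.0866
```

>>> drive_tool(series=[[0.026, -0.0507, 0, 0, 0, 8.3, 1], [0, 0, 0, 0, 0, 8.3, 1], [0, 0, 0, 0, 0, 8.3, 1], [0, 0, 0, 0, 0, 8.3, 1], [0, 0, 0, 0, 0, 0, 1]])

```text
time: 3.2
position: [0.4939, 0.1862, 0.1247]
tool_rot: [0.991, -0.13, 0.002, -0.001]
ft_force: [0.1, -0.1, -0.1]
grip_width: 0.0868
```

```bash
python3 - <<'E'
from h import *
o=robot.get_obs();print(o['time'],o['position'],Rn.from_quat(o['tool_rot']).as_matrix().round(3),abs(o['joint_velocities']).max(),o['q'])
m,p,d=snap('wrist','w3')
g0=proj(m,[.523,.176,.042])[0];print(g0)
u,v=int(g0[0]),int(g0[1])
x0,y0=u-80,max(v-75,0)
cv2.imwrite('pics/w3c.png',cv2.resize(p[y0:y0+150,x0:x0+160],None,fx=4,fy=4,interpolation=cv2.INTER_CUBIC)[:600]);print(x0,y0)
E
```

```text
3.2 [0.49386633 0.18618441 0.12465737] [[ 0.966 -0.258  0.005]
 [-0.258 -0.966  0.001]
 [ 0.004 -0.002 -1.   ]] 0.039979464444721474 [1.48613023e-01 5.40013209e-01 1.77094676e+00 3.15076145e-05
 8.26027109e-01 1.98051221e+00]
[323.64225002 172.58156857]
243 97
```

View pics/w3c.png

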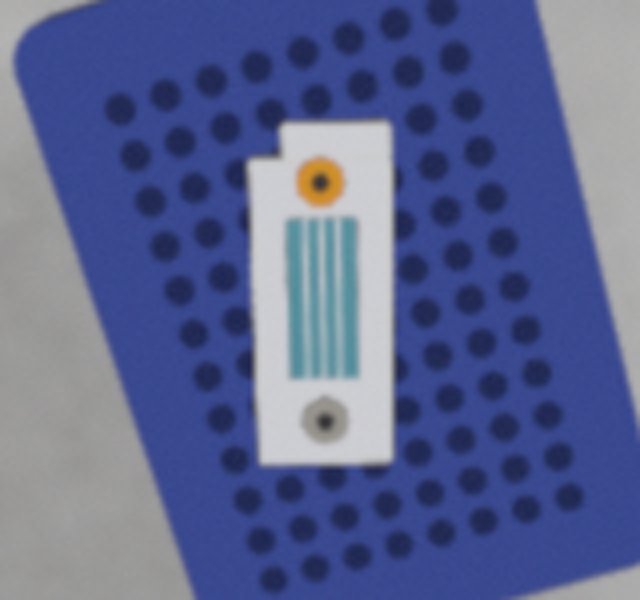

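The chip is clear: in the crop, the notch is at upper left (280,122)/(281,158)/(249,158), and the other corners are (392,121), (394,465), (259,466).

```bash
python3 - <<'E'
from h import *
m=dict(np.load('pics/w3.npz'))
px=(np.array([(280,122),(281,158),(249,158),(392,121),(394,465),(259,466)],float)+.5)/4-.5+[243,97]
l=np.array([(32,7,42),(26,7,42),(26,13,42),(32,-13,42),(-32,-13,42),(-32,13,42)])/1e3
x,r=fit(m,px,l,[.523,.176,-.26]);print(x[:2].round(4),np.degrees(x[2]).round(2),r.std(),r.round(1).tolist())
o=robot.get_obs();R=Rn.from_quat(o['tool_rot']).as_matrix()
print('yaw tool',np.degrees(np.arctan2(R[1,0],R[0,0])),'shift',R.T@(np.r_[x[:2],.042]-o['position']))
d=m['d'];print(d[172-10:172+20,318:330].mean(), (m['R']@np.r_[x[:2],.042]+m['t'])[2])
E
```

```text
[0.5239 0.176 ] -13.72 0.19149901901228958 [[0.2, 0.4], [0.1, -0.1], [-0.1, 0.1], [-0.0, 0.0], [-0.0, -0.4], [-0.1, -0.0]]
yaw tool -14.925568123029887 shift [0.0315391  0.00205688 0.08246224]
0.24555777 0.24751472392743568
```

>>> drive_tool(series=[[0.0315, 0.002, 0.03, 0, 0, -1.2, 0.5], [0, 0, 0.03, 0, 0, 0, 0.5], [0, 0, 0, 0, 0, 0, 0.5], [0, 0, 0, 0, 0, 0, 0.5]])

```text
time: 3.75
position: [0.5226, 0.1757, 0.0636]
tool_rot: [0.993, -0.12, 0.001, -0.0]
ft_force: [-1.7, -0.4, 0.8]
grip_width: 0.0548
```

```bash
cat >> h.py <<'E'
def rel(x,y,z,yaw):
    o=robot.get_obs();R=Rn.from_quat(o['tool_rot']).as_matrix()
    w=np.radians(yaw);c,s=np.cos(w),np.sin(w)
    T=np.array([[c,s,0],[s,-c,0],[0,0,-1]])
    print('t',o['time'],'pos',o['position'].round(4),'w',o['grip_width'].round(4),'F',np.round(o['ft_force'],1))
    print('shift mm',(R.T@([x,y,z]-o['position'])*1e3).round(1),'turn deg',np.degrees(Rn.from_matrix(R.T@T).as_rotvec()).round(2))
E
python3 -c "
from h import *
rel(.5239,.176,.0365,-13.72)"
```

```text
Traceback (most recent call last):
  File "h.py", line 34, in rel
    print('t',o['time'],'pos',o['position'].round(4),'w',o['grip_width'].round(4),'F',np.round(o['ft_force'],1))
                                                         ^^^^^^^^^^^^^^^^^^^^^
AttributeError: 'float' object has no attribute 'round'
```

```bash
sed -i "s/o\['grip_width'\].round(4)/round(float(o['grip_width']),4)/" h.py; python3 -c "
from h import *
rel(.5239,.176,.0365,-13.72)"
```

```text
t 3.75 pos [0.5226 0.1757 0.0636] w 0.0548 F [-1.7 -0.4  0.8]
shift mm [ 1.2 -0.6 27.1] turn deg [-0.03 -0.07 -0.11]
```

>>> drive_tool(series=[[0.0012, -0.0006, 0.014, 0, 0, 0, 0.5], [0, 0, 0.013, 0, 0, 0, 0.5], [0, 0, 0, 0, 0, 0, 0.5], [0, 0, 0, 0, 0, 0, 0.5]], squeeze=15)

```text
time: 4.25
position: [0.5233, 0.1758, 0.0354]
tool_rot: [0.993, -0.121, -0.0, 0.0]
ft_force: [-0.5, -0.1, -0.9]
grip_width: 0.0438
```

```bash
python3 -c "
from h import *
rel(.5239,.176,.0365,-13.72)"
```

```text
t 4.25 pos [0.5233 0.1758 0.0354] w 0.0438 F [-0.5 -0.1 -0.9]
shift mm [ 0.5 -0.3 -1.1] turn deg [ 0.01  0.02 -0.16]
```

>>> drive_tool(series=[[0.0005, -0.0003, -0.001, 0, 0, 0, 0.4], [0, 0, 0, 0, 0, 0, 0.2], [0, 0, 0, 0, 0, 0, 0.1], [0, 0, 0, 0, 0, 0, 0.1], [0, 0, 0, 0, 0, 0, 0.1]])

```text
time: 4.88
position: [0.5242, 0.176, 0.0368]
tool_rot: [0.993, -0.121, 0.0, -0.0]
ft_force: [-0.3, 0.4, 2.2]
grip_width: 0.0261
```

>>> drive_tool(series=[[0, 0, 0, 0, 0, 0, 0.1], [0, 0, 0, 0, 0, 0, 0.1]])

```text
time: 5.12
position: [0.5242, 0.176, 0.0368]
tool_rot: [0.993, -0.121, 0.0, -0.0]
ft_force: [-0.4, 0.2, 4.1]
grip_width: 0.0258
```

```bash
python3 -c "
from h import *
rel(.5239,.176,.0365,-13.72)"
```

```text
t 5.125 pos [0.5242 0.176  0.0368] w 0.0258 F [-0.4  0.2  4.1]
shift mm [-0.3  0.1  0.3] turn deg [-0.01 -0.03 -0.17]
```

>>> drive_tool(series=[[0, 0, -0.03, 0, 0, 0, 0.1], [0, 0, -0.03, 0, 0, 0, 0.1], [0.0034, 0.0534, 0, 0, 0, 0, 0.1], [0.0034, 0.0534, 0, 0, 0, 0, 0.1], [0.0034, 0.0534, 0, 0, 0, 0, 0.1]])

```text
time: 5.75
position: [0.4948, 0.0168, 0.0963]
tool_rot: [0.993, -0.12, -0.0, 0.0]
ft_force: [0.9, -0.4, 0.4]
grip_width: 0.0256
```

>>> drive_tool(series=[[0.0034, 0.0534, 0, 0, 0, 0, 0.1], [0.0034, 0.0534, 0, 0, 0, 0, 0.1], [0.0034, 0.0534, 0, 0, 0, -10, 0.1], [0, 0, 0, 0, 0, -10, 0.1], [0, 0, 0, 0, 0, -10, 0.1]])

```text
time: 6.38
position: [0.4666, -0.1394, 0.0961]
tool_rot: [0.99, 0.139, -0.0, -0.0]
ft_force: [-0.8, 0.4, 0.0]
grip_width: 0.0257
```

>>> drive_tool(series=[[0, 0, 0, 0, 0, 0, 0.1], [0, 0, 0, 0, 0, 0, 0.1]])

```text
time: 6.62
position: [0.4671, -0.1382, 0.0963]
tool_rot: [0.991, 0.137, -0.0, -0.0]
ft_force: [-0.8, -0.2, -1.5]
grip_width: 0.0256
```

```bash
python3 - <<'E'
from h import *
rel(.4683,-.1401,.065,16.15)
m,p,d=snap('wrist','w4')
cv2.imwrite('pics/w4c.png',cv2.resize(p[90:290,200:440],None,fx=3,fy=3,interpolation=cv2.INTER_CUBIC)[:600])
E
```

```text
t 6.625 pos [ 0.4671 -0.1382  0.0963] w 0.0256 F [-0.8 -0.2 -1.5]
shift mm [ 0.7  2.2 31.3] turn deg [-0.02  0.02 -0.45]
```

View pics/w4c.png

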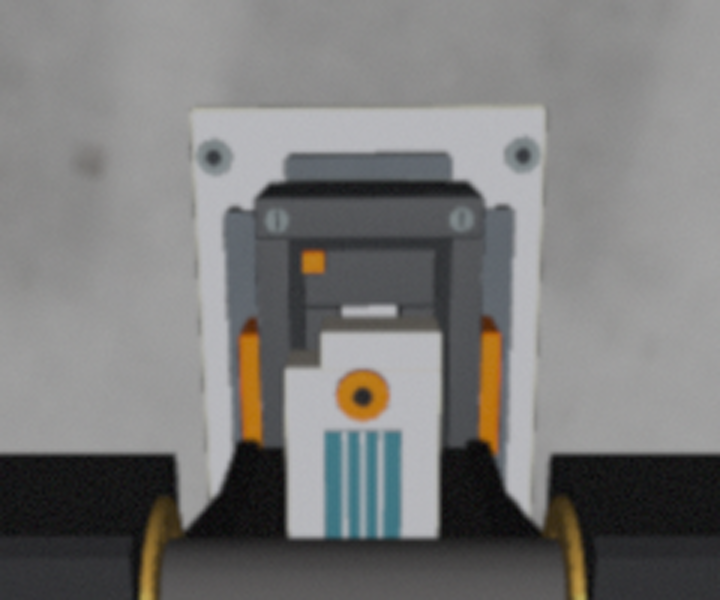

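The chip is held with its notch at upper left (320,366), and the key post is at (313,262). I'll compare chip and dock poses from this one picture.

```bash
python3 - <<'E'
from h import *
m=dict(np.load('pics/w4.npz'))
f=lambda c:(np.array(c,float)+.5)/3-.5+[200,90]
z=101.5
l=np.array([(32,7,z),(26,7,z),(26,13,z),(32,-13,z)])/1e3
x,r=fit(m,f([(320,331),(320,366),(286,367),(440,332)]),l,[.467,-.138,.28]);print(x[:2].round(4),np.degrees(x[2]).round(2),r.round(1).tolist())
# dock: far plate corners, far rim screws/floor corners, post corners (top z=.041)
l=np.array([(64,44,8),(64,-44,8),(33.75,-14.75,35),(33.75,14.75,41),(33.75,10,41)])/1e3
y,r=fit(m,f([(191,108),(545,107),(435,250),(302,251),(325,251)]),l,[.467,-.138,.28]);print(y[:2].round(4),np.degrees(y[2]).round(2),r.round(1).tolist())
E
```

```text
[ 0.4668 -0.1386] 15.76 [[-0.1, 0.1], [0.0, 0.2], [-0.8, -0.1], [0.9, -0.2]]
[ 0.4679 -0.1398] 15.74 [[-0.8, -0.3], [1.2, -0.0], [-0.2, -0.7], [0.1, 0.5], [-0.3, 0.5]]
```

>>> drive_tool(series=[[0.0009, 0.0017, 0.02, 0, 0, -0.3, 0.1], [0, 0, 0.021, 0, 0, 0, 0.1], [0, 0, 0, 0, 0, 0, 0.1], [0, 0, 0, 0, 0, 0, 0.1]])

```text
time: 7.18
position: [0.4688, -0.1397, 0.0559]
tool_rot: [0.99, 0.14, 0.0, 0.0]
ft_force: [-0.3, 0.4, 0.1]
grip_width: 0.0256
```

```bash
python3 - <<'E'
from h import *
rel(.4683,-.1399,.0438,16.0)
m,p,d=snap('wrist','w5')
cv2.imwrite('pics/w5c.png',cv2.resize(p[90:290,200:440],None,fx=3,fy=3,interpolation=cv2.INTER_CUBIC)[:600])
E
```

```text
t 7.175 pos [ 0.4688 -0.1397  0.0559] w 0.0256 F [-0.3  0.4  0.1]
shift mm [-0.6 -0.  12.1] turn deg [ 0.02 -0.02  0.11]
```

View pics/w5c.png

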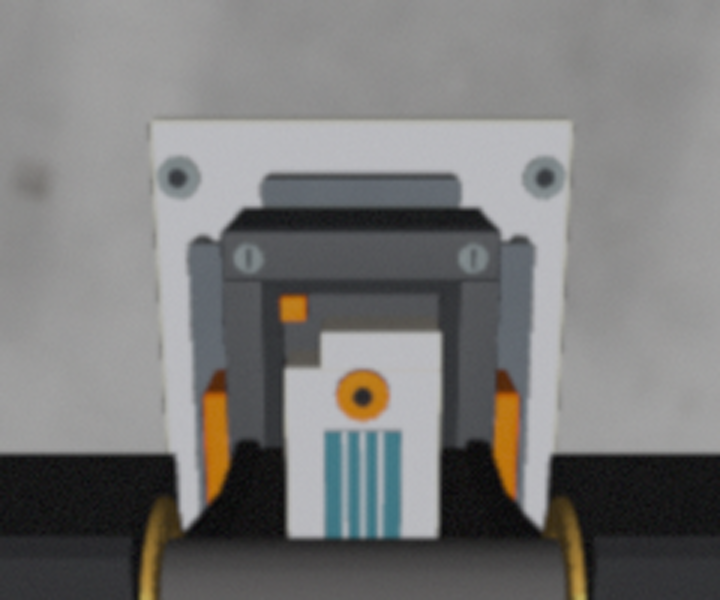

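The chip is still at the same pixels, 11 mm above the pocket. The post is at (293,308). I'll check the offset again.

```bash
python3 - <<'E'
from h import *
m=dict(np.load('pics/w5.npz'))
f=lambda c:(np.array(c,float)+.5)/3-.5+[200,90]
z=61.1
l=np.array([(32,7,z),(26,7,z),(26,13,z),(32,-13,z)])/1e3
x,r=fit(m,f([(320,331),(320,367),(286,368),(440,332)]),l,[.467,-.138,.28]);print(x[:2].round(4),np.degrees(x[2]).round(2),r.round(1).tolist())
l=np.array([(64,44,8),(64,-44,8),(33.75,-14.75,35),(33.75,14.75,41),(33.75,10,41),(46,25,42),(46,-25,42)])/1e3
y,r=fit(m,f([(152,121),(573,121),(440,293),(280,295),(307,295),(224,232),(499,233)]),l,[.467,-.138,.28]);print(y[:2].round(4),np.degrees(y[2]).round(2),r.round(1).tolist())
a=np.radians(16);d=y[:2]-x[:2];print('tool',d@[np.cos(a),np.sin(a)],d@[np.sin(a),-np.cos(a)])
E
```

```text
[ 0.4686 -0.1403] 16.47 [[-0.1, 0.3], [0.1, 0.1], [-0.8, -0.2], [0.8, -0.2]]
[ 0.4679 -0.14  ] 15.84 [[-1.2, -0.7], [1.0, -0.0], [0.0, -0.5], [0.1, 0.9], [-0.2, 0.9], [-1.0, -0.3], [1.1, -0.2]]
tool -0.0005634777167245438 -0.0005638216532698257
```

>>> drive_tool(series=[[-0.0005, -0.0004, 0.004, 0, 0, 0.2, 0.1], [0, 0, 0.003, 0, 0, 0, 0.1], [0, 0, 0.002, 0, 0, 0, 0.1], [0, 0, 0.002, 0, 0, 0, 0.1], [0, 0, 0, 0, 0, 0, 0.1]])

```text
time: 7.85
position: [0.4679, -0.1395, 0.0444]
tool_rot: [0.99, 0.138, -0.0, -0.0]
ft_force: [0.5, -0.2, -0.8]
grip_width: 0.0257
```

```bash
python3 - <<'E'
from h import *
rel(.4681,-.1400,.0438,16.0)
E
```

```text
t 7.85 pos [ 0.4679 -0.1395  0.0444] w 0.0257 F [ 0.5 -0.2 -0.8]
shift mm [0.1 0.5 0.6] turn deg [-0.02  0.02 -0.08]
```

No contact force with the underside about 0.6 mm above the floor. I'll take the last bit, then let go.

>>> drive_tool(series=[[0, 0, 0.0008, 0, 0, 0, 0.1], [0, 0, 0, 0, 0, 0, 0.1], [0, 0, 0, 0, 0, 0, 0.45], [0, 0, 0, 0, 0, 0, 0.45]])

```text
time: 8.35
position: [0.468, -0.1396, 0.0438]
tool_rot: [0.99, 0.138, 0.0, 0.0]
ft_force: [-0.4, -0.9, -0.7]
grip_width: 0.0359
```

>>> drive_tool(series=[[0, 0, -0.02, 0, 0, 0, 0.6], [-0.015, 0, -0.03, 0, 0, 0, 1], [-0.015, 0, -0.03, 0, 0, 0, 1], [0, 0, 0, 0, 0, 0, 1], [0, 0, 0, 0, 0, 0, 1]])

```text
time: 8.98
position: [0.4393, -0.1478, 0.1235]
tool_rot: [0.99, 0.138, 0.0, 0.0]
ft_force: [0.4, -0.3, 0.5]
grip_width: 0.0805
```

```bash
python3 - <<'E'
from h import *
rel(.4681,-.1400,.0438,16.0)
m,p,d=snap('wrist','w6')
g0=proj(m,[.468,-.14,.042])[0];u,v=int(g0[0]),int(g0[1]);x0,y0=u-90,v-80;print(x0,y0)
cv2.imwrite('pics/w6c.png',cv2.resize(p[y0:y0+150,x0:x0+180],None,fx=4,fy=4,interpolation=cv2.INTER_CUBIC)[:600])
E
```

```text
t 8.975 pos [ 0.4393 -0.1478  0.1235] w 0.0805 F [ 0.4 -0.3  0.5]
shift mm [29.8  0.4 79.7] turn deg [ 0.01 -0.01 -0.09]
230 93
```

View pics/w6c.png

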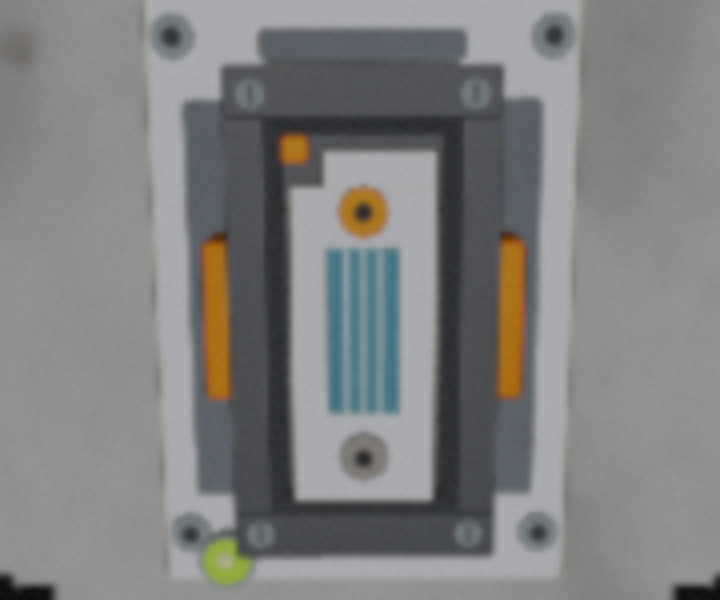

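The chip is in the pocket with its notch at the post (294,149); the top corners in the crop are (324,151), (438,152), (433,501), (296,501). I'll check how well it's seated.

```bash
python3 - <<'E'
from h import *
m=dict(np.load('pics/w6.npz'))
f=lambda c:(np.array(c,float)+.5)/4-.5+[230,93]
px=f([(324,151),(323,186),(290,187),(438,152),(433,501),(296,501)])
for z in (49,52,55):
  l=np.array([(32,7,z),(26,7,z),(26,13,z),(32,-13,z),(-32,-13,z),(-32,13,z)])/1e3
  x,r=fit(m,px,l,[.468,-.14,.28]);print(z,x[:2].round(4),np.degrees(x[2]).round(2),r.std().round(3))
y,r=fit(m,f([(222,67),(503,68),(493,555),(238,556)]),box(.046,.025,.042),[.468,-.14,.28]);print('deck',y[:2].round(4),np.degrees(y[2]).round(2),r.std())
# height map: world z by depth on chip and deck
d=m['d'];vv,uu=np.mgrid[0:400,0:640]
X=(np.stack([(uu-m['cx'])/m['fx']*d,(vv-m['cy'])/m['fy']*d,d],-1)-m['t'])@m['R']
q=lambda u,v:X[int(93+v/4)-2:int(93+v/4)+3,int(230+u/4)-2:int(230+u/4)+3,2]
for n,uv in dict(chip_far=(405,175),chip_near=(320,475),chip_nr=(415,475),chip_l=(308,330),chip_r=(418,330),deckL=(248,300),deckR=(478,300),rim_far=(362,92),rim_near=(362,533),bench=(60,300)).items(): print(n,np.median(q(*uv)).round(4))
E
```

```text
49 [ 0.4676 -0.1401] 16.04 0.222
52 [ 0.468 -0.14 ] 16.04 0.566
55 [ 0.4684 -0.1399] 16.03 0.944
deck [ 0.468  -0.1399] 16.19 0.5137983662844838
chip_far 0.0496
chip_near 0.0497
chip_nr 0.0492
chip_l 0.0497
chip_r 0.0494
deckL 0.0426
deckR 0.0424
rim_far 0.0425
rim_near 0.0426
bench 0.0007
```

The chip top is 7.0 mm above the deck all over, so it's level and seated. Next I go down over the catches.

>>> drive_tool(series=[[0.029, 0.0004, 0.03, 0, 0, 0, 1], [0, 0, 0.03, 0, 0, -0.1, 1], [0, 0, 0.015, 0, 0, 0, 1], [0, 0, 0, 0, 0, 0, 1], [0, 0, 0, 0, 0, 0, 1]], squeeze=25)

```text
time: 9.65
position: [0.4673, -0.1404, 0.0491]
tool_rot: [0.99, 0.139, 0.0, 0.0]
ft_force: [-0.4, 0.1, -0.4]
grip_width: 0.087
```

```bash
python3 - <<'E'
from h import *
rel(.4681,-.1400,.0230,16.1)
E
```

```text
t 9.65 pos [ 0.4673 -0.1404  0.0491] w 0.087 F [-0.4  0.1 -0.4]
shift mm [ 0.8 -0.2 26.1] turn deg [ 0.02 -0.02 -0.09]
```

>>> drive_tool(series=[[0.0006, -0.0002, 0.014, 0, 0, 0, 1], [0, 0, 0.0115, 0, 0, 0, 1], [0, 0, 0, 0, 0, 0, 0.8], [0, 0, 0, 0, 0, 0, 0.8]])

```text
time: 10.15
position: [0.4676, -0.1399, 0.0231]
tool_rot: [0.99, 0.139, -0.0, -0.0]
ft_force: [0.7, 0.6, 0.7]
grip_width: 0.0748
```

```bash
python3 - <<'E'
from h import *
rel(.4681,-.1400,.0230,16.1)
E
```

```text
t 10.15 pos [ 0.4676 -0.1399  0.0231] w 0.0748 F [0.7 0.6 0.7]
shift mm [0.5 0.3 0.1] turn deg [-0.01  0.01 -0.08]
```

Now I pinch.

>>> drive_tool(series=[[0.0003, 0.0002, 0, 0, 0, 0, 0.7], [0, 0, 0, 0, 0, 0, 0.6], [0, 0, 0, 0, 0, 0, 0.5], [0, 0, 0, 0, 0, 0, 0.5], [0, 0, 0, 0, 0, 0, 0.5]])

```text
time: 10.78
position: [0.4682, -0.1401, 0.0235]
tool_rot: [0.99, 0.139, 0.0, 0.0]
ft_force: [0.0, 0.2, 3.7]
grip_width: 0.0501
```

>>> drive_tool(series=[[0, 0, 0, 0, 0, 0, 0.5], [0, 0, 0, 0, 0, 0, 0.5]])

```text
time: 11.02
position: [0.4682, -0.1401, 0.0235]
tool_rot: [0.99, 0.139, 0.0, 0.0]
ft_force: [0.3, 1.2, 5.3]
grip_width: 0.0497
```

```bash
python3 - <<'E'
from h import *
rel(.4681,-.1400,.0230,16.1)
E
```

```text
t 11.025 pos [ 0.4682 -0.1401  0.0235] w 0.0497 F [0.3 1.2 5.3]
shift mm [-0.1 -0.1  0.5] turn deg [ 0.02 -0.03 -0.08]
```

The width is 50 mm, so both catches are fully in. I lift slowly.

>>> drive_tool(series=[[0, 0, -0.002, 0, 0, 0, 0.4], [0, 0, -0.004, 0, 0, 0, 0.4], [0, 0, -0.006, 0, 0, 0, 0.4], [0, 0, -0.01, 0, 0, 0, 0.4], [0, 0, -0.015, 0, 0, 0, 0.4]])

```text
time: 11.65
position: [0.4678, -0.1399, 0.0609]
tool_rot: [0.99, 0.139, -0.0, -0.0]
ft_force: [-0.4, 0.9, -1.7]
grip_width: 0.0497
```

>>> drive_tool(series=[[0, 0, -0.02, 0, 0, 0, 0.4], [0, 0, -0.025, 0, 0, 0, 0.4], [0, 0, -0.025, 0, 0, 0, 0.4], [0, 0, -0.025, 0, 0, 0, 0.4], [0, 0, -0.015, 0, 0, 0, 0.4]])

```text
time: 12.28
position: [0.4683, -0.1401, 0.1725]
tool_rot: [0.99, 0.139, 0.001, 0.001]
ft_force: [0.4, 0.4, -2.2]
grip_width: 0.05
```

>>> drive_tool(series=[[0, 0, -0.005, 0, 0, 0, 0.4], [0, 0, 0, 0, 0, 0, 0.4], [0, 0, 0, 0, 0, 0, 0.4], [0, 0, 0, 0, 0, 0, 0.4]])

```text
time: 12.78
position: [0.4676, -0.1398, 0.1746]
tool_rot: [0.99, 0.139, -0.001, -0.0]
ft_force: [-0.0, 0.7, -2.0]
grip_width: 0.05
```

```bash
python3 - <<'E'
from h import *
rel(.4681,-.1400,.17,16.1)
m,p,d=snap('wrist','w7');s,ps,ds=snap('side','s7');t,pt,dt=snap('top','t7')
a=cv2.resize(p[90:300,200:440],None,fx=1.6,fy=1.6,interpolation=cv2.INTER_CUBIC)
u,v=proj(s,[.468,-.14,.15])[0].astype(int)
b=cv2.resize(ps[v-60:v+60,u-60:u+60],(a.shape[0],)*2,interpolation=cv2.INTER_CUBIC)
cv2.imwrite('pics/f7.png',np.hstack([a,b]))
print(a.shape,b.shape,(u,v))
E
```

```text
t 12.775 pos [ 0.4676 -0.1398  0.1746] w 0.05 F [-0.   0.7 -2. ]
shift mm [0.5 0.4 4.6] turn deg [-0.07  0.07 -0.08]
(336, 384, 3) (336, 336, 3) (np.int64(339), np.int64(223))
```

View pics/f7.png

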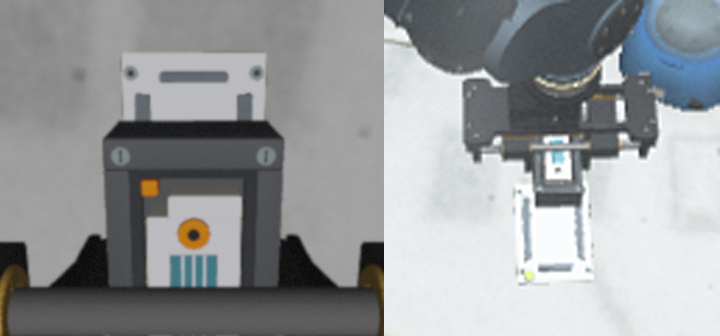

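The cassette is out of the dock and held; the chip is in the pocket, with the notch by the post (150,188). The load is 2.0 N, about cassette plus chip. I'll check level and seating by depth, and that the block hasn't moved.

```bash
python3 - <<'E'
from h import *
m=dict(np.load('pics/w7.npz'));d=m['d'];vv,uu=np.mgrid[0:400,0:640]
X=(np.stack([(uu-m['cx'])/m['fx']*d,(vv-m['cy'])/m['fy']*d,d],-1)-m['t'])@m['R']
for n,(a,b) in dict(rimL=(135,155),rimC=(193,155),rimR=(250,155),deckL=(118,225),deckR=(265,225),chipfar=(215,210),chipL=(158,260),chipR=(230,265)).items():
    u,v=int(200+a/1.6),int(90+b/1.6);print(n,np.median(X[v-2:v+3,u-2:u+3],axis=(0,1)).round(4))
o=robot.get_obs();print(abs(o['joint_velocities']).max(),o['tool_rot'],o['ft_force'],o['moment'])
a,b=np.load('pics/top0.npz')['p'],np.load('pics/t7.npz')['p']
print('block/notebook diff',cv2.absdiff(a,b)[205:285,150:228].max(),cv2.absdiff(a,b)[205:255,224:260].reshape(-1,3).max(1).reshape(50,36)[:, [0,1,2,33,34,35]].max(),'plate/timer',cv2.absdiff(a,b)[185:235,385:470].max())
E
```

```text
rimL [ 0.5032 -0.1131  0.1935]
rimC [ 0.5076 -0.1283  0.1932]
rimR [ 0.5118 -0.1435  0.1935]
deckL [ 0.4819 -0.1134  0.1936]
deckR [ 0.4935 -0.1538  0.1934]
chipfar [ 0.4957 -0.1381  0.2007]
chipL [ 0.4777 -0.1268  0.2006]
chipR [ 0.4819 -0.1463  0.2009]
0.002912933730085702 [ 9.90245341e-01  1.39333753e-01 -4.11568362e-04 -3.16771836e-04] [ 0.09792834 -0.07830305 -2.54609964] [-0.00518174 -0.04234654  0.01836444]
block/notebook diff 10 9 plate/timer 9
```

Deck heights agree to 0.4 mm, the chip is about 7.3 mm proud of the deck, the arm is still, and nothing else moved. I hand in.

```bash
python3 -c "
from rig import robot
print(robot.hand_in(), robot.get_obs()['time'], robot.get_obs()['grip_width'])"
```

```text
the job is handed in; nothing more can be done
the job is handed in; nothing more can be done
```

The job is done and handed in at about 13 s. The chip is seated in the cassette with its notch at the key post. The arm is holding the cassette by both pinched catches, with its underside about 16 cm above the bench.

- **Seating in the dock:** before the lift, the chip top stood 7.0 mm above the deck all over. The chip and cassette angles agreed to about 0.2°.
- **Catches:** the jaws read 50 mm both while pinching and while holding, which means both catches are fully in. Grip is 25 N.
- **After the lift:** deck heights agree within 0.4 mm over the part I could see, so the cassette is level. The chip stands about 7.3 mm proud, within the depth noise. The load is 2.0 to 2.5 N against about 1.9 N expected, and the arm is still.
- **Other things on the bench:** comparing top pictures from before and after, the cold block, notebook and the area with the timer show only noise. I did not compare the area round the pipette.

No check failed, but I did not view the chip through the window underneath.

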